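# Start the bench stirrer from its console

### The job

Start the stirrer from its console (closed fingers will do; nothing needs grasping): first press the raised near half of the red power rocker fully down, then do the same with the blue stirring rocker, and then press the green start key all the way down and let it spring back. Both rockers must stay on; leave the yellow heating rocker off, and do not move or lift the beaker, bottle, bowl or jar.

Things in the scene. Friction and masses are not known exactly. Their poses are not given: they have to be found in the camera images.
- console: control console, fixed white box, grey top: 116 mm deep (its x, pointing away from the robot, turned up to 0.4 rad) x 296 wide (its y) x 50 high; origin at its underside's centre. On top, in any order, one row along y at y = -102, -34, 34, 102 mm, x = 0: red, blue, yellow rockers (long sides along x, between 10 mm high black cheeks 42 mm apart over all) and a green key
- power (a joint): red rocker (power): flat paddle 60 x 32 mm, 8 thick, see-saw on a pivot across its middle, 66 mm above the bench. 0 rad = off: the half nearer the robot (short white bar on it) stands up, 0.2 rad from level, far half down; 0.4 rad = on, near half fully down. Light friction (1 to 4 N on the near half), no spring: stays where left
- power_on (a point): place to press on the red rocker: upper face of its near (white bar) half, on the centre line, 23 mm from the pivot, 7 mm from the outer end. Moves with the paddle: about 75 mm above the bench when off, 65 mm when on. Its x axis runs along the paddle, near end at -x; z is normal to the face
- stir (a joint): blue rocker (stirring): flat paddle 60 x 32 mm, 8 thick, see-saw on a pivot across its middle, 66 mm above the bench. 0 rad = off: the half nearer the robot (short white bar on it) stands up, 0.2 rad from level, far half down; 0.4 rad = on, near half fully down. Light friction (1 to 4 N on the near half), no spring: stays where left
- stir_on (a point): place to press on the blue rocker: upper face of its near (white bar) half, on the centre line, 23 mm from the pivot, 7 mm from the outer end. Moves with the paddle: about 75 mm above the bench when off, 65 mm when on. Its x axis runs along the paddle, near end at -x; z is normal to the face
- heat (a joint): yellow rocker (heating): flat paddle 60 x 32 mm, 8 thick, see-saw on a pivot across its middle, 66 mm above the bench. 0 rad = off: the half nearer the robot (short white bar on it) stands up, 0.2 rad from level, far half down; 0.4 rad = on, near half fully down. Light friction (1 to 4 N on the near half), no spring: stays where left. Leave off
- heat_on (a point): place to press on the yellow rocker: upper face of its near (white bar) half, on the centre line, 23 mm from the pivot, 7 mm from the outer end. Moves with the paddle: about 75 mm above the bench when off, 65 mm when on. Its x axis runs along the paddle, near end at -x; z is normal to the face
- start (a joint): the green start key, a round spring push button 32 mm across in a black collar 48 mm across and 12 mm high. 0 = up, 0.006 m = fully down; it needs 1.5 N to begin to move and 5 N to reach the bottom, and springs back when let go
- start_top (a point): centre of the green key's top face, 68 mm above the bench when up, moving down with it
- stirrer: the hotplate stirrer beyond the console, fixed: white box 160 x 160 mm with a round white plate on top, 90 mm high in all; origin at the centre of its underside
- beaker: glass beaker standing on the stirrer's plate, 90 mm across the mouth, 120 mm high, loose; origin at the centre of its underside. Leave alone
- bottle: loose glass bottle with a blue cap, 80 mm across, 170 mm high, beside the left or right end of the console; origin at the centre of its underside. Leave alone
- bowl: loose steel bowl, 90 mm across, 40 mm high, beside the other end of the console; origin at the centre of its underside. Leave alone
- jar: loose amber jar with a white lid, 48 mm across, 65 mm high, beside the stirrer, to its left (+y); origin at the centre of its underside. Leave alone

How it is judged:
On the way, in this order (a step that is already met when the one before it is completed fails the run):
1. the red power rocker is pressed on (value of joint power above 0.3 rad and value of joint stir below 0.15 rad), for 0.1 s.
2. the blue stirring rocker is pressed on (value of joint each of stir, power above 0.3 rad), for 0.1 s.
3. the green start key is pressed down (value of joint start above 0.0045 m), for 0.05 s.
At the end, for the whole second after the job is handed in: red and blue rockers on (each above 0.3 of 0.4 rad), yellow rocker off (below 0.12 rad), green key sprung back (less than 1.5 mm down), beaker, bottle, bowl and jar upright, at rest and within 25 mm of where they stood (all of step 2 and value of joint heat below 0.12 rad and value of joint start below 0.0015 m and distance of each of beaker, bottle, bowl, jar from where it was at the start of the episode below 0.025 m and angle between each of beaker, bottle, bowl, jar's own z axis and vertical below 0.15 rad and linear speed of each of beaker, bottle, bowl, jar below 0.02 m/s); the robot touches nothing.
It fails at once if the blue rocker is switched before the red one is on (value of joint stir above 0.15 rad and value of joint power below 0.25 rad).
It fails at once if the green key is pressed before both rockers are on (value of joint start above 0.003 m and value of joint any of power, stir below 0.25 rad).
It fails at once if the yellow heating rocker is pressed (value of joint heat above 0.15 rad).
It fails at once if beaker, bottle, bowl or jar is shoved, tipped, carried or lifted (distance of any of beaker, bottle, bowl, jar from where it was at the start of the episode above 0.025 m or angle between any of beaker, bottle, bowl, jar's own z axis and vertical above 0.3 rad).
It also fails if it takes over 45 s, if anything falls off the work surface, if the arm or the gripper's body presses on something with over 40 N, if the wrist force passes 120 N, or if a joint passes its speed limit or range.

### The arm

A 7-joint arm with a two-finger parallel gripper is mounted at the origin on the work surface. World frame = base frame: x ahead of the robot, y to its left, z up, the work surface at z = 0. Lengths are in m, angles in rad, forces in N, time in s.
With the tool pointing down it reaches from about 0.425 to 0.875 m from the base axis. Payload 4.7 kg.
Tool frame: the origin (TCP) lies at the very end of the fingers, on their centre line; the grasp point (between the pads) lies 19 mm behind it; z points along the fingers, y is the line along which they close (so a half turn about z gives the same grasp; the last joint's range is limited). The gripper opens to 87 mm and grips with 3 to 60 N. Pads are 19 mm wide; open, the fingers measure 117 mm over their backs; the gripper's body (75 mm by 190 mm) begins 51 mm behind the grasp point.
Start: joints at [1.118, 0.321, -0.07, 1.45, 0.023, 1.371, -0.057], TCP at [0.293, -0.58, 0.201] pointing down, gripper open.
Joint ranges: [-2.86, 2.86], [-0.3, 2.09], [-1.38, 1.24], [0.06, 2.45], [-1.56, 4.7], [0.09, 2.05], [-2.69, 2.69]. Speed limits (rad/s): [2.57, 2.57, 3.14, 3.14, 3.14, 3.14, 3.14].

### API

Orientations are given as a unit quaternion [x, y, z, w].
In Python, from rig import r gives the robot as it stands. The module is installed in compiled form; this text tells all that it offers. Calls block until the motion is done:
- r.move_to(position, orientation): joint-space move of the TCP to a pose.
- r.move_straight(position, velocity=0.15, rot=None, f_stop=None): straight line of the TCP; rot=None keeps the orientation; velocity is the mean speed in m/s. With f_stop (N) it stops when the force on the tool has changed by that much, and returns True; else False.
- r.move_j(angles): joint-space move.
- r.gripper_to(opening, strength=None): finger opening in m; strength is the grip in N (None keeps the last); returns when the fingers have stopped.
- r.pause(seconds).
- r.ik(position, orientation): joint angles nearest the present ones, or None.
- r.sense(): the state.
- r.capture(name): name is "side" or "top" or "wrist"; returns the picture (400x640x3 uint8, red, green, blue); there is no depth.
- r.camera_model(name): a dict with "fov_y" (degrees; the focal length in pixels is half the picture's height over the tangent of half this angle, whatever the lens; pixels are square), "cx", "cy" (the principal point, pixels), "R" (3x3) and "t" (3): a world point X has camera coordinates R X + t. Camera axes: x right, y down, z forward; pixel columns grow to the right and rows downward; lengths in m; the calibration is good to about 2 mm. The wrist camera is an equidistant fisheye: a pixel r from the principal point sees the ray r / f radians off the axis. A picture is of the moment at which its call begins: read the wrist's pose just before it. camera_model takes no time and is no camera call; for the wrist camera it gives the pose at the moment of the call.
A pose or a line that the arm cannot do raises r.Unreachable and nothing moves.
- r.job_done(): hands the job in; it is judged then, once.
The state is a dict: "time_s": time; "qpos": joint angles; "joint_velocities": joint speeds; "effort": joint torques, N m; "eef_pos": TCP position; "eef_rot": TCP orientation; "wrist_force": force on the tool from outside, world axes, zero at the start; "moment": the same for the moment, N m; "grip_width": finger opening in m; "grip_force": force on a finger pad.
Only numpy, scipy, OpenCV 4.12 (cv2) and the standard library are available. Lean on these libraries where they do the work, as an engineer would, in place of code of your own. Each camera call takes 0.05 s, during which the arm holds its last target. There are 200 camera calls.

## Working session

There is one attempt and no reset: what is moved stays moved. The work goes in short steps, each a Python script; the robot and the scene stay as the last script left them, time stands still between calls to the robot, and variables do not carry over. Pictures are saved under pics/ and viewed, at most 12 in all, crops included, and the job is handed in when it is done.

```bash
mkdir -p pics
python3 - <<'E'
from rig import r
import cv2
for n in("top","side"):
    im=r.capture(n); cv2.imwrite(f"pics/{n}0.png",im[:,:,::-1]); m=r.camera_model(n); print(n,m)
E
```

```text
top {'fov_y': 43.09338639647548, 'cx': 320.4826348065437, 'cy': 193.89667970056405, 'R': array([[-0.02490729, -0.99957092, -0.01541441],
       [-0.99779914,  0.02580508, -0.06108178],
       [ 0.06145334,  0.0138591 , -0.99801373]]), 't': array([0.05340171, 0.6177448 , 1.32602496])}
side {'fov_y': 46.641435064413784, 'cx': 313.46281727411554, 'cy': 187.69883634352624, 'R': array([[-0.9356824 , -0.35252395,  0.01501022],
       [-0.27399396,  0.699125  , -0.6604177 ],
       [ 0.22231904, -0.62205393, -0.7507484 ]]), 't': array([0.59662643, 0.20552231, 1.0839624 ])}
```

View pics/top0.png

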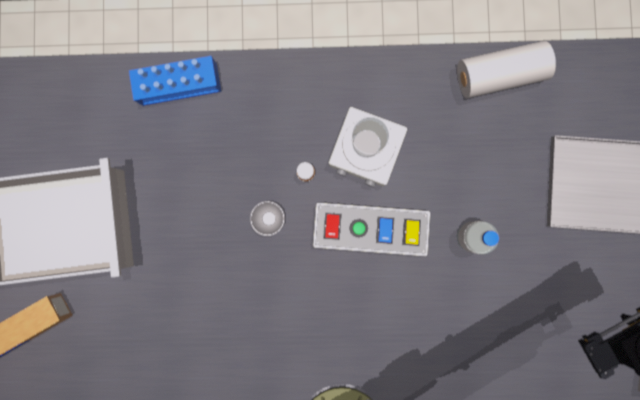

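View pics/side0.png

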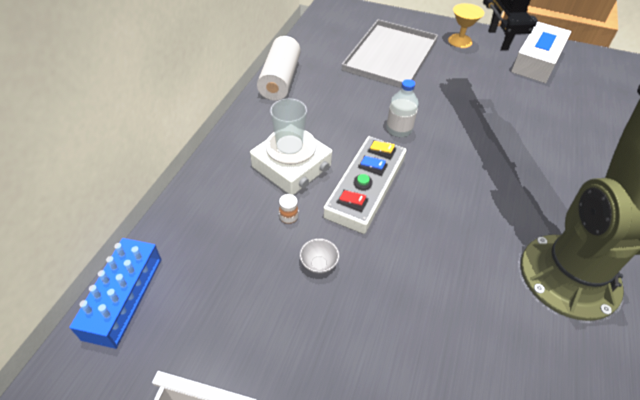

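Top view: the row from left is red (332,226), green (359,228), blue (386,230), yellow (412,232). The bowl is to the left and the bottle to the right. Next I'll locate them from both views.

```bash
cat > h.py <<'E'
import numpy as np, cv2
from rig import r
from scipy.spatial.transform import Rotation as Ro
RNG={'red':[(0,6),(174,180)],'yellow':[(24,34)],'green':[(50,85)],'blue':[(100,125)]}
def ray(m,uv,fish=False):
    f=200/np.tan(np.radians(m['fov_y'])/2); d=(np.array(uv)-[m['cx'],m['cy']])/f
    if fish:
        a=np.linalg.norm(d); v=np.r_[d/a*np.sin(a),np.cos(a)]
    else: v=np.r_[d,1]
    R=np.array(m['R']); return -R.T@m['t'],R.T@v
def onplane(m,uv,z,fish=False):
    c,v=ray(m,uv,fish); return (c+v*(z-c[2])/v[2])[:2]
def blobs(im,roi,minsat=120):
    x0,y0,x1,y1=roi; h=cv2.cvtColor(im[y0:y1,x0:x1],cv2.COLOR_RGB2HSV); o={}
    for k,rs in RNG.items():
        m=sum(cv2.inRange(h,(a,minsat,60),(b,255,255)) for a,b in rs).astype(np.uint8)
        m=cv2.morphologyEx(m,cv2.MORPH_CLOSE,np.ones((3,3)))
        c=cv2.findContours(m,cv2.RETR_EXTERNAL,cv2.CHAIN_APPROX_NONE)[0]
        if c:
            c=cv2.convexHull(max(c,key=cv2.contourArea)); M=cv2.moments(c)
            if M['m00']>0: o[k]=(M['m10']/M['m00']+x0,M['m01']/M['m00']+y0,M['m00'])
    return o
ZC={'red':.070,'blue':.070,'yellow':.070,'green':.068}
Y={'red':.102,'green':.034,'blue':-.034,'yellow':-.102}
def fit(P):  # rigid 2D fit of row -> centre, yaw
    k=list(P); p=np.array([P[i] for i in k]); y=np.array([Y[i] for i in k])
    s=np.polyfit(y,p,1); yaw=np.arctan2(-s[0][0],s[0][1]); return s[1],yaw,np.linalg.norm(s[0])
def down(yaw): return (Ro.from_euler('z',yaw)*Ro.from_euler('x',np.pi)).as_quat()
E
python3 - <<'E'
from h import *
for n,roi in(("top",(310,195,435,262)),("side",(325,135,410,232))):
    m=r.camera_model(n); b=blobs(r.capture(n),roi); P={k:onplane(m,v[:2],ZC[k]) for k,v in b.items()}
    print(n,{k:np.round(v,4) for k,v in P.items()},{k:v[2] for k,v in b.items()},fit(P))
    if n=="top": print('bottle,bowl',onplane(m,(478,237),.1),onplane(m,(267,218),.02))
print(Ro.from_quat(r.sense()['eef_rot']).as_matrix().round(2))
c,y,_=fit(P)
for s in (0,np.pi,np.pi/2,-np.pi/2): print(s,r.ik([c[0],c[1],.25],down(y+s)))
E
```

```text
top {'red': array([0.5342, 0.01  ]), 'yellow': array([ 0.5131, -0.1927]), 'green': array([ 0.5272, -0.0579]), 'blue': array([ 0.5199, -0.1254])} {'red': 292.0, 'yellow': 307.0, 'green': 100.5, 'blue': 291.0} (array([ 0.5235732 , -0.09150937]), np.float64(-0.10409235813681793), np.float64(0.9989236774511197))
bottle,bowl [ 0.49716377 -0.34999711] [0.55852111 0.18105457]
side {'red': array([0.5307, 0.0144]), 'yellow': array([ 0.5105, -0.1901]), 'green': array([ 0.525 , -0.0562]), 'blue': array([ 0.5167, -0.1202])} {'red': 242.0, 'yellow': 156.5, 'green': 75.5, 'blue': 204.5} (array([ 0.520712  , -0.08800929]), np.float64(-0.1010772685317155), np.float64(1.001431277910886))
[[ 0.89  0.45 -0.  ]
 [ 0.45 -0.89  0.  ]
 [-0.   -0.   -1.  ]]
0 [ 0.5902003   0.06485694 -0.49318979  1.66179865  0.0310287   1.42271858
 -1.57856523]
3.141592653589793 [ 0.74341277  0.07662842 -0.6562659   1.65717916  0.04723672  1.42382015
  1.55136334]
1.5707963267948966 [ 0.69349276  0.07239353 -0.60282913  1.65864054  0.04147086  1.42341055
 -0.01528285]
-1.5707963267948966 None
```

Run:
```python
from h import *
r.gripper_to(0)
p=r.sense()['eef_pos']; r.move_straight([p[0],p[1],.32],.25)
c=np.array([.522,-.0898]); yaw=-.1025
r.move_to([*(c-[.04,0]),.28],down(yaw))
m=r.camera_model("wrist"); im=r.capture("wrist"); cv2.imwrite("pics/w0.png",im[:,:,::-1])
b=blobs(im,(0,0,640,400)); P={k:onplane(m,v[:2],ZC[k],True) for k,v in b.items()}
print(b,{k:np.round(v,4) for k,v in P.items()},fit(P)); s=r.sense(); print(s['time_s'],s['eef_pos'],s['grip_width'],s['wrist_force'])
```

```text
{'red': (234.91725214676035, 137.4095238095238, 1067.5), 'yellow': (391.4364798923103, 136.47989231028097, 990.5), 'green': (285.94479385045423, 136.30957372466807, 477.0), 'blue': (339.46875908166226, 136.01947108398718, 1147.0)} {'red': array([0.5327, 0.0109]), 'yellow': array([ 0.5126, -0.1905]), 'green': array([ 0.5256, -0.0555]), 'blue': array([ 0.5189, -0.1233])} (array([ 0.52246825, -0.0895848 ]), np.float64(-0.09924259004255506), np.float64(0.9933514106795555))
4.3083 [ 0.48197933 -0.09097306  0.27990572] 7.443634710187349e-05 [-0.46354895  0.00751167 -0.55892774]
```

View pics/w0.png

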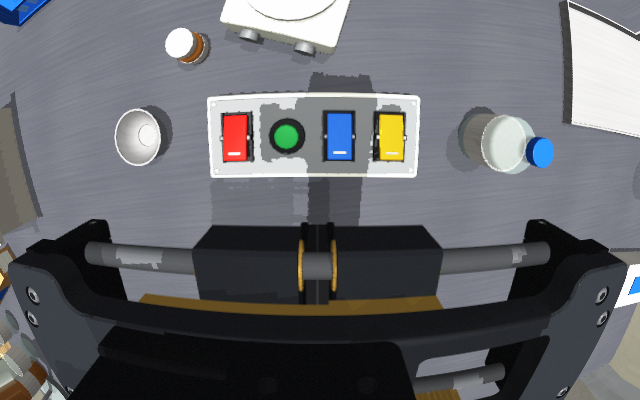

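Wrist view: red (235,137), green (286,136), blue (339,136) and yellow (391,136) are all clear. It agrees with the other views to about 2 mm, so I'll press red now.

```bash
cat >> h.py <<'E'
C=np.array([.5223,-.0897]); YAW=-.101
def press(k,dx,z0,zmin,f):
    R=np.array([[np.cos(YAW),-np.sin(YAW)],[np.sin(YAW),np.cos(YAW)]])
    p=C+R@[dx,Y[k]]; q=down(YAW)
    r.move_to([*p,.14],q); r.move_straight([*p,z0],.1)
    hit=r.move_straight([*p,zmin],.03,f_stop=f); r.pause(.15); s=r.sense()
    print(k,hit,s['eef_pos'].round(4) if hasattr(s['eef_pos'],'round') else s['eef_pos'],np.round(s['wrist_force'],1),s['time_s'])
    r.move_straight([*p,.14],.1)
def look(fn):
    p=[*(C-[.04,0]),.22]; r.move_to(p,down(YAW)); cv2.imwrite(fn,r.capture("wrist")[60:300,160:480,::-1].repeat(2,0).repeat(2,1))
E
python3 - <<'E'
from h import *
press('red',-.025,.085,.060,15); look("pics/w1.png")
E
```

```text
red False [0.5079 0.0143 0.0602] [ 1.  -0.  -0.4] 6.8833
```

View pics/w1.png

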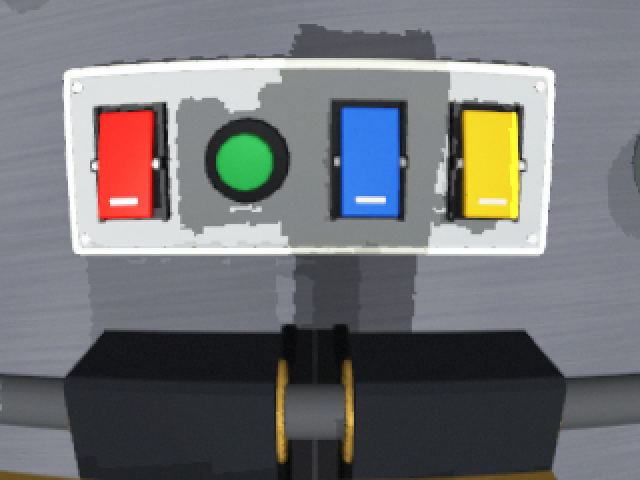

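Red (127,165) looks much like blue here, and no force was recorded at z = 60 mm. I'll check from the side and compare with before.

Run:
```python
from h import *
a=cv2.imread("pics/side0.png"); b=r.capture("side")[:,:,::-1]
f=lambda i:cv2.resize(i[135:235,320:415],None,fx=4,fy=4,interpolation=cv2.INTER_CUBIC)
cv2.imwrite("pics/s1.png",np.hstack([f(a),f(b)]))
w=lambda i:print({k:np.round(v,2) for k,v in blobs(i,(325,135,410,232)).items()})
w(a[:,:,::-1]);w(b[:,:,::-1])
```

```text
{'red': array([352.54, 197.44, 242.  ]), 'yellow': array([382.15, 146.01, 156.5 ]), 'green': array([362.95, 178.85,  74.5 ]), 'blue': array([372.83, 162.51, 202.5 ])}
{'red': array([352.68, 197.34, 253.  ]), 'yellow': array([383.48, 143.62,  48.  ]), 'green': array([363.02, 178.53,  60.5 ]), 'blue': array([372.8 , 162.41, 198.5 ])}
```

View pics/s1.png

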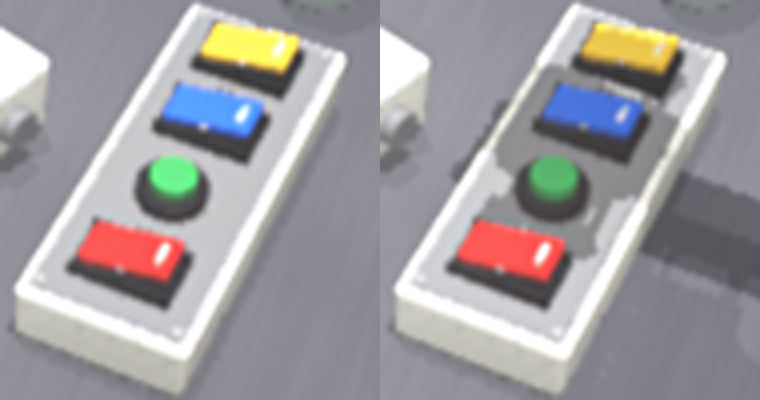

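Red is still off: the red bar end stands just as before (530,255 against 165,250). I'll go back to the press spot and look from the side.

Run:
```python
from h import *
R=np.array([[np.cos(YAW),-np.sin(YAW)],[np.sin(YAW),np.cos(YAW)]])
p=C+R@[-.025,Y['red']]; r.move_to([*p,.14],down(YAW)); r.move_straight([*p,.082],.1)
print(r.sense()['eef_pos'],r.sense()['eef_rot'],down(YAW))
f=lambda n,a,b,c,d:cv2.resize(np.ascontiguousarray(r.capture(n)[a:b,c:d,::-1]),(400,400),interpolation=cv2.INTER_CUBIC)
m=r.camera_model("side"); v=m['R']@np.r_[p,.082]+m['t']; F=200/np.tan(np.radians(m['fov_y']/2)); print('tcp px',v[:2]/v[2]*F+[m['cx'],m['cy']])
cv2.imwrite("pics/s2.png",np.hstack([f("side",120,240,300,420),f("wrist",60,300,200,440)]))
```

```text
[0.50823023 0.01412377 0.08251228] [ 9.98714160e-01 -5.06933425e-02  4.58931221e-04 -2.48871931e-05] [ 9.98725146e-01 -5.04785381e-02 -3.09091901e-18  6.11542777e-17]
tcp px [361.96529088 196.86571149]
```

View pics/s2.png

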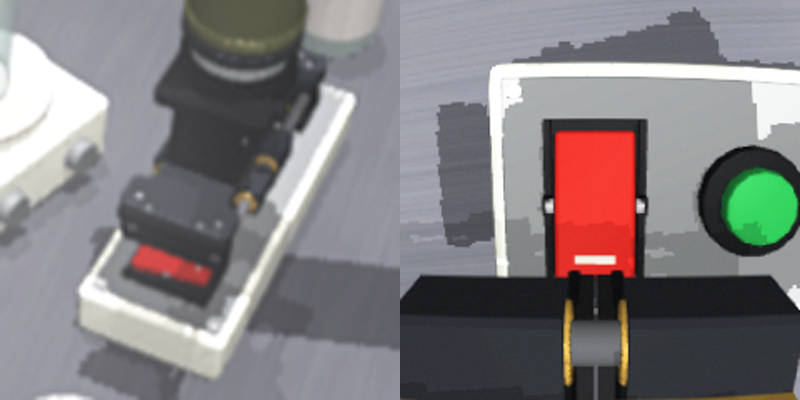

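Side: the fingertip is at about (205,255) in the left crop, right at the rocker's near end. In the wrist crop the near end shows at (595,278), right beside the tips. I may be marginally short, so I'll project the TCP and log the force while stepping down 6 mm further in.

Run:
```python
from h import *
def wp(m,X):
    v=np.array(m['R'])@X+m['t']; F=200/np.tan(np.radians(m['fov_y']/2)); a=np.arctan2(np.hypot(v[0],v[1]),v[2]); return (F*a*v[:2]/np.hypot(v[0],v[1])+[m['cx'],m['cy']]).round(1)
R=np.array([[np.cos(YAW),-np.sin(YAW)],[np.sin(YAW),np.cos(YAW)]])
m=r.camera_model("wrist"); e=np.array(r.sense()['eef_pos'])
print('tcp',wp(m,e),'expected near end',wp(m,np.r_[C+R@[-.03,.102],.076]),'pivot',wp(m,np.r_[C+R@[0,.102],.066]),'bar seen ~',(200+195*.6,60+260*.6))
p=C+R@[-.019,Y['red']]; r.move_straight([*p,.082],.1)
for z in np.arange(.080,.0595,-.002):
    h=r.move_straight([*p,z],.03,f_stop=15); s=r.sense(); print(round(z,3),h,np.round(s['eef_pos'],4),np.round(s['wrist_force'],2))
    if h: break
im=r.capture("wrist")[60:300,200:440,::-1]; cv2.imwrite("pics/w3.png",im.repeat(2,0).repeat(2,1)); print(s['time_s'])
```

```text
tcp [317.1 226.4] expected near end [317.1 230.8] pivot [317.1 183. ] bar seen ~ (317.0, 216.0)
0.08 False [0.5134 0.0137 0.0798] [-0.   -0.63  0.23]
0.078 False [0.5135 0.0137 0.0778] [-0.67 -0.31 -0.42]
0.076 False [0.5135 0.0137 0.0758] [ 0.65 -0.31 -0.4 ]
0.074 False [0.5135 0.0137 0.0739] [-0.52  0.26 -0.83]
0.072 False [0.5135 0.0137 0.0718] [ 0.63  0.27 -0.35]
0.07 False [0.5136 0.0137 0.0698] [0.54 0.07 0.3 ]
0.068 False [0.5136 0.0137 0.0678] [-0.48 -1.81 -0.43]
0.066 False [0.5136 0.0137 0.0659] [-0.67 -0.1   0.18]
0.064 False [0.5135 0.0137 0.0638] [ 0.94  0.58 -0.04]
0.062 False [0.5135 0.0137 0.0618] [-0.69 -0.34  0.02]
0.06 False [0.5135 0.0137 0.0598] [-0.45  0.41  0.13]
12.95
```

View pics/w3.png

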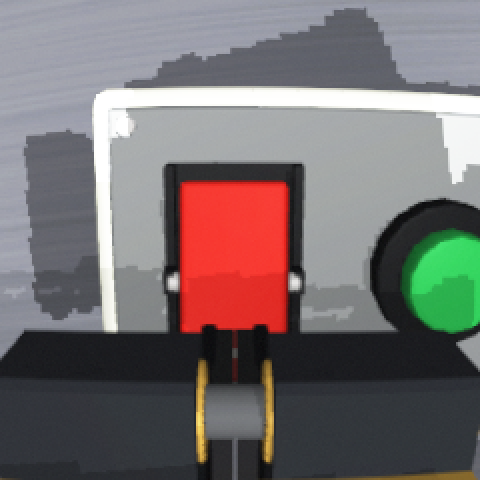

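TCP projection agrees with the expected near end in xy, yet there's no contact at 60 mm, so the closed tips seem to end higher than the reported TCP. I'll keep going down with a force guard.

Run:
```python
from h import *
e=np.array(r.sense()['eef_pos']); print(r.sense()['grip_width'])
for z in np.arange(.058,.035,-.002):
    h=r.move_straight([e[0],e[1],z],.03,f_stop=8); s=r.sense(); print(round(z,3),h,np.round(s['eef_pos'],4),np.round(s['wrist_force'],2))
    if h: break
print(s['time_s'])
```

```text
0.00011400566870323095
0.058 False [0.5135 0.0137 0.0578] [ 0.02 -0.39  0.86]
0.056 False [0.5135 0.0137 0.0558] [0.27 0.04 0.78]
0.054 False [0.5136 0.0137 0.0539] [-0.38 -0.27 -0.19]
0.052 False [0.5135 0.0137 0.0519] [0.23 0.43 0.22]
0.05 False [0.5135 0.0137 0.0498] [0.53 0.91 0.75]
0.048 False [0.5135 0.0137 0.048 ] [-0.57  0.86  2.67]
0.046 False [0.5133 0.0137 0.0465] [-3.58  1.25  7.33]
0.044 False [0.5135 0.0137 0.0461] [-8.98 -0.96 19.39]
0.042 False [0.5135 0.0137 0.0458] [-14.29  -1.15  32.41]
0.04 False [0.5136 0.0136 0.0455] [-19.62   0.13  44.84]
0.038 False [0.5137 0.0136 0.0452] [-24.16  -1.56  58.23]
0.036 False [0.5137 0.0136 0.045 ] [-30.31  -1.03  72.04]
16.0
```

Hard stop at TCP z ≈ 0.0465, so the real tips end about 20 mm above the reported TCP. My guard restarted with every 2 mm segment, which let the force build to 72 N (below the 120 N limit). Backing off and checking.

Run:
```python
from h import *
e=r.sense()['eef_pos']; r.move_straight([e[0],e[1],.12],.1)
look("pics/w4.png"); b=r.capture("side")[:,:,::-1]; print(r.sense()['time_s'],r.sense()['wrist_force'])
f=lambda i:cv2.resize(i[135:235,320:415],(380,400),interpolation=cv2.INTER_CUBIC)
w=cv2.resize(cv2.imread("pics/w4.png"),(400,400*480//640)); w=cv2.copyMakeBorder(w,0,100,0,0,cv2.BORDER_CONSTANT)
cv2.imwrite("pics/s4.png",np.hstack([f(np.ascontiguousarray(b)),w]))
```

```text
17.7333 [0.30640899 0.10565106 0.42388216]
```

View pics/s4.png

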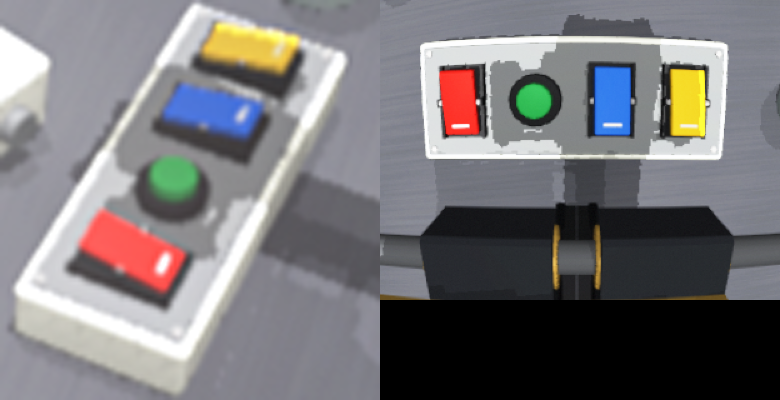

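Red is now clearly on: its near end is down at (165,262), while blue and yellow are unchanged. Blue next, then green if blue's stop is felt at the same height.

Run:
```python
from h import *
press('blue',-.020,.064,.040,25)
look("pics/w5.png"); b=r.capture("side")[:,:,::-1]; print(r.sense()['time_s'])
cv2.imwrite("pics/s5.png",cv2.resize(np.ascontiguousarray(b[135:235,320:415]),(380,400),interpolation=cv2.INTER_CUBIC))
```

```text
blue True [ 0.4982 -0.1216  0.0462] [-3.3  1.6  8.5] 19.8667
21.5083
```

View pics/s5.png

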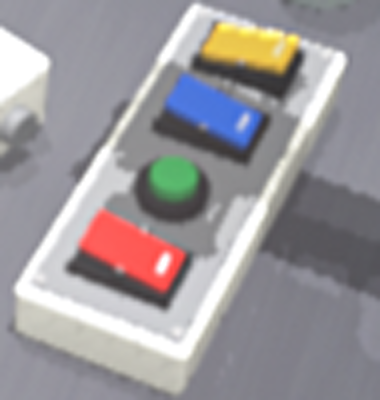

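Blue is now on as well, with its near end down at (243,122). Yellow is still off. Pressing green.

Run:
```python
from h import *
press('green',0,.056,.036,25)
p=r.sense()['eef_pos']; r.move_straight([p[0]-.04,p[1],.25],.2); b=r.capture("side")[:,:,::-1]; print(r.sense()['time_s'])
cv2.imwrite("pics/s6.png",cv2.resize(np.ascontiguousarray(b[60:280,240:440]),(545,600),interpolation=cv2.INTER_CUBIC))
```

```text
green True [ 0.5266 -0.0561  0.0448] [-3.  -0.3 10.3] 23.6167
25.5083
```

View pics/s6.png

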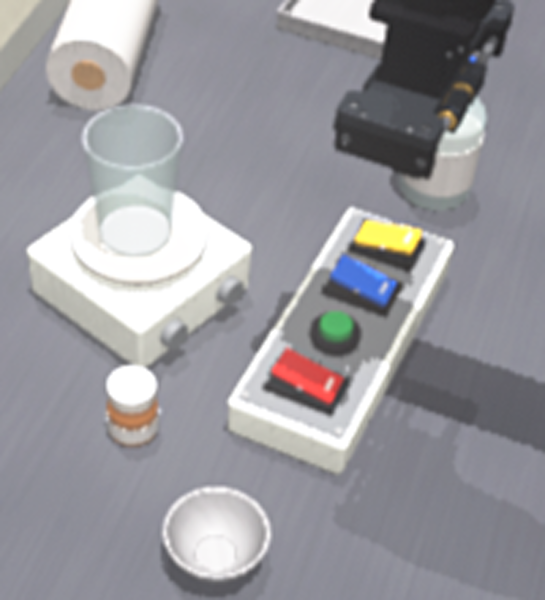

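Red and blue are on, yellow is off, green is back up, and the loose items are in place. Green stopped at 10 N, above the 5 N bottoming force, but its height suggests less than full travel. A second, firmer press costs little and will log contact and bottom heights.

Run:
```python
from h import *
R=np.array([[np.cos(YAW),-np.sin(YAW)],[np.sin(YAW),np.cos(YAW)]])
p=C+R@[0,.034]
r.move_to([*p,.10],down(YAW)); r.move_straight([*p,.056],.1)
for f,zm in((2.2,.038),(28,.034)):
    h=r.move_straight([*p,zm],.025,f_stop=f); r.pause(.1); s=r.sense(); print(h,np.round(s['eef_pos'],4),np.round(s['wrist_force'],1))
r.move_straight([*p,.12],.1); r.move_straight([p[0]-.04,p[1],.25],.2)
b=r.capture("side")[:,:,::-1]; print(r.sense()['time_s'])
cv2.imwrite("pics/s7.png",cv2.resize(np.ascontiguousarray(b[60:280,240:440]),(545,600),interpolation=cv2.INTER_CUBIC))
```

```text
True [ 0.5263 -0.056   0.0479] [ 1.  -0.2  3. ]
True [ 0.5263 -0.0561  0.0448] [-2.4  0.4  9.1]
29.55
```

View pics/s7.png

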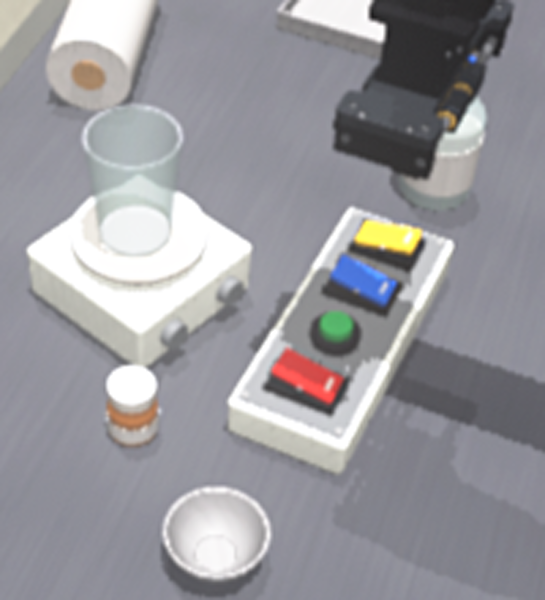

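At 3 N the TCP was at 47.9 mm, and both presses hit a stiff stop at 44.8 mm. That matches the key's spring travel to its bottom. Key back up, nothing else moved; handing in.

```bash
python3 -c "
from rig import r
print(r.job_done())"
```

```text
the job is handed in; nothing more can be done
None
```

The job is handed in: the red and blue rockers look on, the green key was pressed to its stop (twice, in case the first was short) and sprang back, yellow stayed off and nothing loose moved in the images; the verdict wasn't shown, and the red press briefly reached about 72 N at the wrist (limit 120 N) because my force guard restarted at each step.

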